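# Index the inspection turntable to the green hole

### The arm

A 6-joint arm with a two-finger parallel gripper is mounted at the origin on the work surface. World frame = base frame: x ahead of the robot, y to its left, z up, the work surface at z = 0. Lengths are in m, angles in degrees, forces in N, time in s.
With the tool pointing down it reaches from about 0.35 to 0.875 m from the base axis. Payload 4.2 kg.
Tool frame: the origin (TCP) lies on the centre line of the jaws, within the pads' length; the fingertips stand 19 mm ahead of it and the grasp point (between the pads) is the TCP; z points along the fingers, y is the line along which they close (so a half turn about z gives the same grasp; the last joint's range is limited). The gripper opens to 87 mm and grips with 3 to 60 N. Pads are 19 mm wide; open, the fingers measure 117 mm over their backs; the gripper's body (75 mm by 190 mm) begins 51 mm behind the grasp point.
Start: joints at [-59.782, 22.042, 0.453, 0, -68.411, -14.817], TCP at [0.166, -0.603, 0.242] pointing down, gripper open.
Joint ranges: [-179.83, 179.83], [-69.29, 118.12], [-61.27, 80.66], [-181.25, 117.63], [-171.15, -9.14], [-177.46, 177.46]. Speed limits (degrees/s): [159.86, 159.86, 180, 180, 180, 180].

### API

Orientations are given as a 3x3 rotation matrix whose columns are the frame's x, y, z axes.
In Python, from station import sense, capture, finish_job, search_frame, masks_of gives the robot as it stands.
- The arm moves only by the tool drive_tool, never from a script. Its argument "rows" is a list of rows, each a list of 7 numbers: the opening in per cent of the stroke, from 0 (shut) to 100 (fully open), then the shift along the world's x, y, z in mm, then the turn, a rotation vector about the world's x, y, z in rad. In form: [[fingers, dx, dy, dz, wx, wy, wz], ...]. A call has 1 to 5 rows; each row shifts and turns the commanded pose from where the row before left it; what a row does not reach is not made up. A row lasts 1/12 s, in which the tool goes at most 41.7 mm and 7.16 degrees, less where a joint would pass 70% of its speed; a pose out of reach is approached as far as the arm can. A call is refused whole if a number of a shift passes 41.7 or a number of a turn 0.125, either way. A call with a gripper value outside its range is refused whole. The fingers move at their own pace and stop on an object; the grip force is fixed at half the most. Time passes only in rows, so rows that do not move let the fingers close. It gives the time, the measured TCP pose, the force, the opening and the grip force at its end, in the units of the state.
- sense(): the state, without advancing time (a new reading comes with each control period).
- capture(name): name is "scene" or "top" or "wrist"; returns a dict with "frame" (480x640x3 uint8, red, green, blue), "z_map" (480x640 float32, m along the optical axis (not along the pixel's ray), 0 where there is no reading), "fx", "fy", "cx", "cy" (pixels), "R" (3x3) and "t" (3): a world point X has camera coordinates R X + t; the wrist camera has in their place "T_tool_cam" (4x4, takes a point from camera to tool coordinates, whose origin is the TCP and whose axes are the flange's). Camera axes: x right, y down, z forward; pixel columns grow to the right and rows downward; lengths in m; the calibration is good to about 2 mm. A picture is of the moment at which its call begins: read the wrist's pose just before it.
- finish_job(): hands the job in; it is judged then, once.
Trained networks look in a picture, given as the dict that the camera call returned (one of the last four; its "shot" number tells which), for a name from the list of things; names that differ only in an ending like _2 or _b are one class to them, and where a whole thing is asked for, a point or a joint stands for the part that bears it (a point fixed in the world has none). Each returns a list of dicts, best first, with "p" (0 to 1); they miss things now and then, are a little off and sometimes report something else, mostly with a low value. They report only what shows in the picture. A call takes as long as a camera call. They do not tell look-alikes from the thing itself.
- search_frame(label, picture): "xy" ([column, row] in pixels, amid what is visible of it).
- masks_of(label, picture): "region" (480x640 bool, what is visible of it) and "xy" ([column, row] in pixels, amid what is visible of it).
The state is a dict: "time_s": time; "joints": joint angles; "joint_velocities": joint speeds; "effort": joint torques, N m; "tcp_pos": TCP position; "ee_rot": TCP orientation; "wrist_force": force on the tool from outside, world axes, zero at the start; "moment": the same for the moment, N m; "gripper_width": opening from 0.0 (shut) to 1.0 (fully open); "gripper_force": force on a finger pad.
Only numpy, scipy, OpenCV 4.12 (cv2) and the standard library are available. Lean on these libraries where they do the work, as an engineer would, in place of code of your own. Each camera call takes 0.05 s, during which the arm holds its last target. There are 200 camera calls.

### The job

The valve body on the small indexing table is due to be measured from its next side. Pull the table's black sprung index knob straight up, swing the turntable round by it until the pin is over the hole in the green bushing, and let the knob go so that the pin springs fully home in the green hole.

Things in the scene. Friction and masses are not known exactly. Their poses are not given: they have to be found in the camera images.
- knob (a point): Centre of the round black index-pin knob (27 mm wide, 32 tall, orange dot on top), 95 mm from the turntable axis, 80 mm above the bench when home. It slides only straight up and swings round the axis with its arm. When home, a 25 mm wide collar's top is 22 mm and the 30 mm wide radial arm's top 28 mm below this point. Closing across the arm is roomiest. It starts in the middle, plain steel hole.
- green_hole (a point): Centre of the mouth of the green bushing's hole, 36 mm above the bench. Five 40 mm bushings stand in an arc 95 mm from the axis, 35 degrees apart: steel in the middle; green, red, yellow, blue in any order, two each side of it. Each hole is a 45 degree cone, 29 mm wide, down to a 13 mm bore; the 10 mm pin let go within 10 mm of centre springs home. The knob's centre is then 44 mm above this point.
- pivot (a point): Point on the turntable's fixed vertical axis, at the top of its 132 mm steel disc, 40 mm above the bench. With the pin pulled, the disc turns easily (0.08 N m of friction), up to 81 degrees either way from the middle hole. The aluminium valve body bolted on it stays within 38 mm of the axis and 76 mm above the bench. The grey base plate is 248 mm across and fixed.
- pin (a joint): How far the index pin is pulled up, in m: 0 = fully home, 0.026 = as far as it goes. Above 0.018 it passes over the steel between the holes (at 0.020 to 0.024 it swings clear). The spring pushes it down with about 5 N when home and 9 N when fully up.
Things that resemble listed ones, but are neither listed nor needed, are in the scene too. Leave any yellow look-alike of the part that bears knob alone.

How it is judged:
By the outcome, as a careful person would: the job done as asked, in the order asked, and still so for the second after the job is handed in, with the robot touching nothing.
It also fails if it takes over 35 s, if anything falls off the work surface, if the arm or the gripper's body presses on something with over 40 N, if the wrist force passes 120 N, or if a joint passes its speed limit or range.

## Working session

There is one attempt and no reset: what is moved stays moved. The work goes in short steps, Python scripts to look and compute and a tool call to move; the robot and the scene stay as the last step left them, time stands still between calls to the robot, and variables do not carry over. Pictures are saved under pics/ and viewed, at most 10 in all, crops included, and the job is handed in when it is done.

Besides the shell and the picture viewer there is one more tool, called after "Request:" by a JSON object that holds its "api" and its "payload". drive_tool: Moves the arm, as the interface text tells. Its arguments: {"type":"object","properties":{"rows":{"type":"array"}},"required":["rows"]}

```bash
mkdir -p pics; cat > h.py <<'E'
import numpy as np, cv2
from station import *
def world(p,uv,z=None,r=2):
    u,v=uv; R=np.array(p["R"]);t=np.array(p["t"])
    ray=np.array([(u-p["cx"])/p["fx"],(v-p["cy"])/p["fy"],1])
    if z is None:
        w=p["z_map"][int(v)-r:int(v)+r+1,int(u)-r:int(u)+r+1]; d=np.median(w[w>0])
        return R.T@(ray*d-t)
    o=-R.T@t; dr=R.T@ray
    return o+dr*(z-o[2])/dr[2]
def save(n,f,s=1): cv2.imwrite(f"pics/{n}.png",cv2.resize(f,None,fx=s,fy=s)[:,:,::-1])
E
python3 - <<'E'
from h import *
for c in ["top","scene"]:
    p=capture(c); save(c+"1",p["frame"])
    for l in ["knob","green_hole","pivot"]:
        for d in search_frame(l,p)[:4]:
            print(c,l,round(d["p"],2),np.round(d["xy"]),np.round(world(p,d["xy"]),3))
print(sense())
E
```

```text
top knob 0.5 [198. 292.] [0.307 0.294 0.095]
top knob 0.47 [387. 140.] [ 0.648 -0.134  0.094]
top knob 0.44 [449. 290.] [ 0.307 -0.268  0.096]
top green_hole 0.81 [237. 179.] [0.573 0.218 0.034]
top pivot 0.88 [220. 327.] [0.227 0.249 0.072]
top pivot 0.76 [400. 182.] [ 0.556 -0.166  0.071]
top pivot 0.58 [451. 320.] [ 0.234 -0.284  0.04 ]
scene knob 0.76 [220. 313.] [ 0.667 -0.135  0.094]
scene knob 0.68 [220. 162.] [ 0.319 -0.265  0.085]
scene knob 0.49 [379. 340.] [0.647 0.14  0.093]
scene knob 0.46 [489. 211.] [0.314 0.298 0.091]
scene green_hole 0.84 [429. 325.] [0.557 0.224 0.023]
scene pivot 0.91 [229. 155.] [ 0.267 -0.268  0.052]
scene pivot 0.9 [468. 204.] [0.259 0.264 0.039]
scene pivot 0.86 [220. 292.] [ 0.597 -0.169  0.038]
scene pivot 0.62 [378. 310.] [0.565 0.127 0.046]
{'time_s': 0.4, 'joints': array([-5.97834463e+01,  2.20485898e+01,  4.43116564e-01, -5.10752132e-03,
       -6.84109781e+01, -1.48133823e+01]), 'joint_velocities': array([-0.00083268, -0.09971879,  0.17055956, -0.04145169, -0.01476063,
       -0.00620849]), 'effort': array([-2.90551088e-04, -3.89970982e+01,  1.87332487e+01,  4.21822473e+00,
        1.41971427e-02, -6.73426166e-05]), 'tcp_pos': array([ 0.16597625, -0.6024626 ,  0.24139888]), 'ee_rot': array([[-9.64089419e-01, -2.65577838e-01, -7.28761729e-05],
       [-2.65577847e-01,  9.64089375e-01,  2.89832424e-04],
       [-6.71392441e-06,  2.98778670e-04, -9.99999955e-01]]), 'wrist_force': array([-0.04568237,  0.0143617 , -0.09992019]), 'moment': array([0.01705545, 0.02250817, 0.01498612]), 'gripper_force': 0.0, 'gripper_width': 1.0022588441187679}
```

View pics/top1.png

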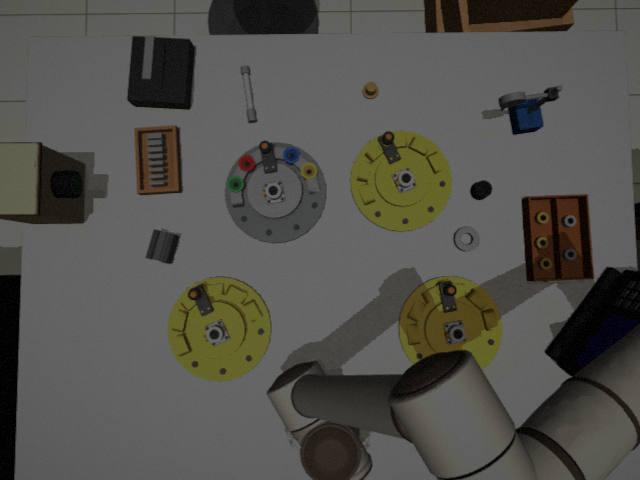

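View pics/scene1.png

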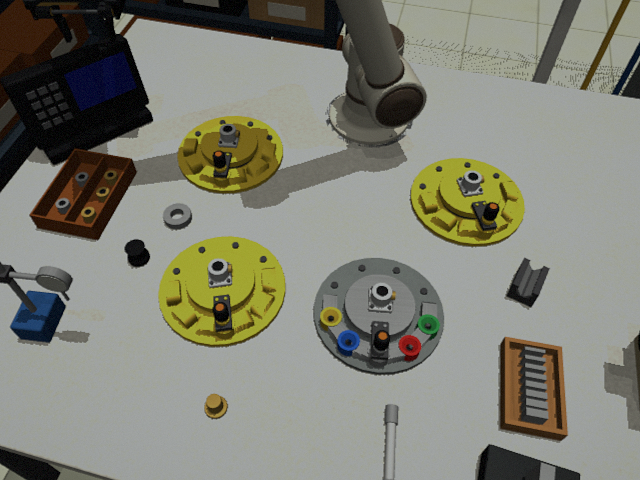

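The candidates for the knob in the top view are:
- the knob on the grey table at (265,146)
- knobs on the yellow look-alikes at (388,138), (447,290) and (197,292)
- the loose black spool at (481,190)
- the gold stud at (370,90)

I choose the grey table's knob, since it is the only table with coloured bushings. From left to right they run green (237,184), red, steel (pin), blue, yellow. So green is 70° counter-clockwise from the knob.

```bash
cat > m.py <<'E'
from h import *
from scipy.optimize import least_squares
def meas(c,box):
    p=capture(c); f=p["frame"]; h=cv2.cvtColor(f,cv2.COLOR_RGB2HSV)
    x0,y0,x1,y1=box; out={}
    for n,lo,hi,z in [("green",50,85,.036),("red",0,5,.036),("blue",105,130,.036),("yellow",22,32,.036),("knob",7,17,.096)]:
        m=cv2.inRange(h,(lo,140,60),(hi,255,255)); 
        if n=="red": m|=cv2.inRange(h,(174,140,60),(180,255,255))
        k=np.zeros_like(m);k[y0:y1,x0:x1]=m[y0:y1,x0:x1]
        nn,l,s,ce=cv2.connectedComponentsWithStats(k)
        if nn<2: print(n,"none"); continue
        i=1+s[1:,4].argmax(); a,b,w,hh=s[i,:4]
        uv=(a+(w-1)/2,b+(hh-1)/2); out[n]=world(p,uv,z); print(c,n,s[i,4],np.round(uv,1),np.round(out[n],4))
    ang={"green":70,"red":35,"blue":-35,"yellow":-70}
    K=[k for k in ang if k in out]
    def res(q): return np.concatenate([q[:2]+.095*np.array([np.cos(q[2]+np.radians(ang[k])),np.sin(q[2]+np.radians(ang[k]))])-out[k][:2] for k in K])
    r=least_squares(res,[.56,.14,.1]); print("pivot",np.round(r.x[:2],4),"th0",np.degrees(r.x[2]),"res",np.round(r.fun*1e3,1))
    q=r.x
    for a in (0,70): print(a,np.round(q[:2]+.095*np.array([np.cos(q[2]+np.radians(a)),np.sin(q[2]+np.radians(a))]),4))
    return p
if __name__=="__main__":
    p=meas("top",(215,130,335,250)); save("topcrop",p["frame"][130:250,215:335],4)
    meas("scene",(310,255,450,375))
E
python3 m.py
```

```text
top green 15 [230.5 181.5] [0.5667 0.233  0.036 ]
top red 184 [246.5 162.5] [0.6123 0.1949 0.036 ]
top blue 171 [291.  154.5] [0.6306 0.0882 0.036 ]
top yellow 154 [308.5 170.5] [0.5915 0.0466 0.036 ]
top knob 32 [264.  145.5] [0.6383 0.1454 0.096 ]
pivot [0.5456 0.1333] th0 7.6828122090983175 res [-0.8 -6.9  3.2  2.8 -0.6  1.5 -1.7  2.6]
0 [0.6398 0.146 ]
70 [0.5659 0.2261]
scene green 288 [428.5 324. ] [0.5629 0.2218 0.036 ]
scene red 378 [409.5 347.5] [0.6181 0.1955 0.036 ]
scene blue 334 [348. 340.] [0.6318 0.0871 0.036 ]
scene yellow 325 [330.5 318.5] [0.5979 0.0467 0.036 ]
scene knob 64 [382.5 335.5] [0.6386 0.1444 0.096 ]
pivot [0.5484 0.1281] th0 10.096308192262233 res [ 1.8 -0.1 -2.6 -0.1  2.7  1.  -1.9 -0.8]
0 [0.6419 0.1448]
70 [0.5647 0.2217]
```

View pics/topcrop.png

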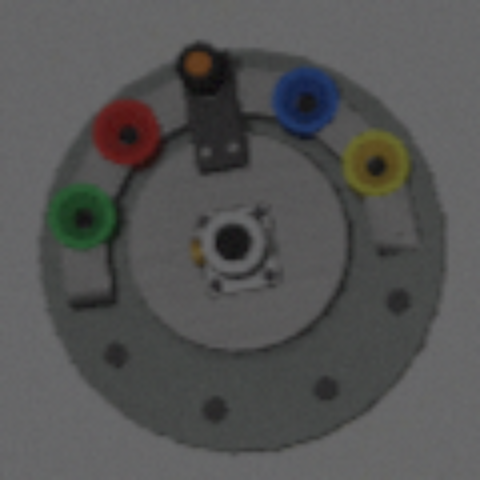

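The crop confirms it: the black knob with the orange dot is on the grey table, with its pin in the plain hole, and green is far left at crop (83,216). Moving over it now.

Request:
{"api": "drive_tool", "payload": {"rows": [[100,21,33,0,0,0,-0.004],[100,21,33,0,0,0,-0.004],[100,21,33,0,0,0,-0.004],[100,21,33,0,0,0,-0.004],[100,21,33,0,0,0,-0.004]]}}

```text
time_s: 0.92
tcp_pos: [0.2715, -0.436, 0.2417]
ee_rot: [[-0.969, -0.245, 0.0], [-0.245, 0.969, -0.0], [-0.0, -0.0, -1.0]]
wrist_force: [0.9, -0.1, 0.8]
gripper_width: 1.0
gripper_force: 0.0
```

Request:
{"api": "drive_tool", "payload": {"rows": [[100,21,33,0,0,0,-0.004],[100,21,33,0,0,0,-0.004],[100,21,33,0,0,0,-0.004],[100,21,33,0,0,0,-0.004],[100,21,33,0,0,0,-0.004]]}}

```text
time_s: 1.33
tcp_pos: [0.3767, -0.2708, 0.242]
ee_rot: [[-0.974, -0.227, 0.001], [-0.227, 0.974, -0.0], [-0.001, -0.001, -1.0]]
wrist_force: [0.4, -0.4, 0.4]
gripper_width: 0.993
gripper_force: 0.0
```

Request:
{"api": "drive_tool", "payload": {"rows": [[100,21,33,0,0,0,-0.004],[100,21,33,0,0,0,-0.004],[100,21,33,0,0,0,-0.004],[100,21,33,0,0,0,-0.004],[100,21,33,0,0,0,-0.004]]}}

```text
time_s: 1.75
tcp_pos: [0.4817, -0.1056, 0.242]
ee_rot: [[-0.978, -0.208, 0.001], [-0.208, 0.978, 0.0], [-0.001, -0.0, -1.0]]
wrist_force: [0.4, -1.5, 0.3]
gripper_width: 1.0
gripper_force: 0.0
```

Request:
{"api": "drive_tool", "payload": {"rows": [[100,21,33,0,0,0,-0.004],[100,21,33,0,0,0,-0.004],[100,21,33,0,0,0,-0.004],[100,21,33,0,0,0,-0.004],[100,21,33,0,0,0,-0.004]]}}

```text
time_s: 2.17
tcp_pos: [0.5867, 0.0593, 0.2418]
ee_rot: [[-0.982, -0.188, 0.0], [-0.188, 0.982, 0.0], [-0.0, -0.0, -1.0]]
wrist_force: [-0.0, -0.7, 0.2]
gripper_width: 1.0
gripper_force: 0.0
```

Remaining: about (+53, +86), then look with the wrist camera.

Request:
{"api": "drive_tool", "payload": {"rows": [[100,18,29,0,0,0,-0.005],[100,18,29,0,0,0,-0.005],[100,17,28,0,0,0,-0.005],[100,0,0,0,0,0,0]]}}

```text
time_s: 2.5
tcp_pos: [0.6414, 0.1481, 0.2401]
ee_rot: [[-0.984, -0.177, 0.001], [-0.177, 0.984, 0.001], [-0.001, 0.0, -1.0]]
wrist_force: [-0.1, 0.0, -0.3]
gripper_width: 1.0
gripper_force: 0.0
```

```bash
cat > w.py <<'E'
import sys
from h import *
def wcap():
    s=sense(); p=capture("wrist"); T=np.eye(4);T[:3,:3]=s["ee_rot"];T[:3,3]=s["tcp_pos"]
    W=T@np.array(p["T_tool_cam"]); p["R"]=W[:3,:3].T; p["t"]=-W[:3,:3].T@W[:3,3]; return s,p
if __name__=="__main__":
    s,p=wcap(); save(sys.argv[1],p["frame"]); print(s["tcp_pos"],s["joints"].round(1))
    h=cv2.cvtColor(p["frame"],cv2.COLOR_RGB2HSV)
    for n,lo,hi,z in [("green",50,85,.036),("red",174,180,.036),("blue",105,130,.036),("orange",7,17,.096)]:
        k=cv2.inRange(h,(lo,140,50),(hi,255,255)); nn,l,st,ce=cv2.connectedComponentsWithStats(k)
        for i in np.argsort(-st[1:,4])[:2]+1:
            a,b,w,hh=st[i,:4]; uv=(a+(w-1)/2,b+(hh-1)/2); print(n,st[i],np.round(world(p,uv,z),4))
    for l in ["knob","green_hole","pivot"]:
        for d in search_frame(l,p)[:2]: print(l,round(d["p"],2),np.round(d["xy"]),np.round(world(p,d["xy"]),3),np.round(world(p,d["xy"],.036),3))
E
python3 w.py w1
```

```text
[0.6413596  0.14813688 0.24009111] [  27.1   25.3    5.4   -0.   -70.  -106.9]
green [426 120   1   1   1] [0.5489 0.2157 0.036 ]
red [376 169   1   1   1] [0.5946 0.1839 0.036 ]
red [381 169   1   1   1] [0.5939 0.188  0.036 ]
blue [ 232  169   44   46 1360] [0.6314 0.0855 0.036 ]
orange [556 154  27  57 303] [0.576 0.31  0.096]
orange [307 220  20  19 295] [0.6402 0.1422 0.096 ]
knob 0.94 [314. 227.] [0.639 0.14  0.098] [0.653 0.142 0.036]
green_hole 0.96 [424. 139.] [0.563 0.222 0.018] [0.564 0.217 0.036]
pivot 0.89 [41. 93.] [ 0.583 -0.093  0.035] [ 0.583 -0.092  0.036]
pivot 0.75 [320.  92.] [0.546 0.128 0.077] [0.543 0.127 0.036]
```

View pics/w1.png

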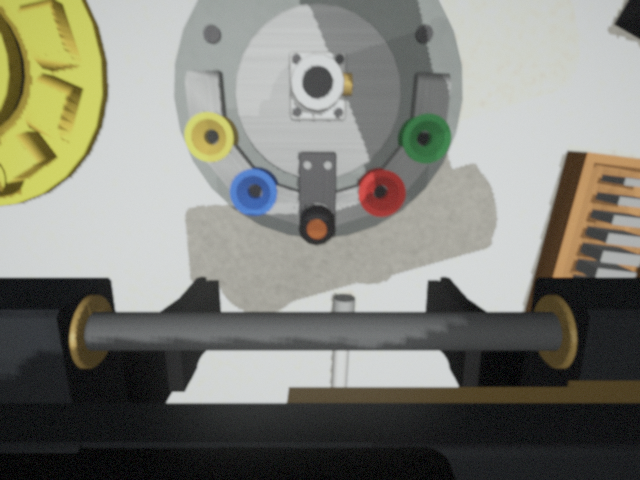

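The wrist view shows the knob at (317,225), green at (424,138) and red between them, all consistent. Knob ≈ (0.640, 0.1435), so I descend on it.

Request:
{"api": "drive_tool", "payload": {"rows": [[100,-1,-4,-35,0,0,0],[100,0,0,-35,0,0,0],[100,0,0,-35,0,0,0],[100,0,0,-30,0,0,0],[60,0,0,-15,0,0,0]]}}

```text
time_s: 3.12
tcp_pos: [0.6352, 0.1371, 0.0879]
ee_rot: [[-0.985, -0.17, -0.006], [-0.17, 0.985, -0.002], [0.006, -0.001, -1.0]]
wrist_force: [-0.2, -0.9, -0.8]
gripper_width: 0.976
gripper_force: 0.0
```

Request:
{"api": "drive_tool", "payload": {"rows": [[50,0,0,-9,0,0,0],[45,0,0,0,0,0,0],[45,0,0,0,0,0,0]]}}

```text
time_s: 3.37
tcp_pos: [0.6385, 0.1389, 0.0837]
ee_rot: [[-0.985, -0.173, 0.001], [-0.173, 0.985, 0.0], [-0.001, -0.0, -1.0]]
wrist_force: [1.5, -1.1, -0.2]
gripper_width: 0.777
gripper_force: 0.0
```

```bash
python3 w.py w2 | head -12
```

```text
[0.63850313 0.13889634 0.0836736 ] [  26.4   32.7   -6.3    0.   -51.  -106.5]
green [ 470  111  102   86 4724] [0.564  0.2163 0.036 ]
green [476 134   5   5  14] [0.5599 0.1951 0.036 ]
red [420 209   2   4   5] [0.5976 0.1775 0.036 ]
red [400 225   3   4   4] [0.6068 0.1701 0.036 ]
blue [ 179  205   84   81 4601] [0.6307 0.0861 0.036 ]
blue [235 206   4   3   6] [0.6109 0.0915 0.036 ]
orange [318 351  37  13 365] [0.6461 0.1438 0.096 ]
knob 0.77 [332. 306.] [0.628 0.139 0.094] [0.653 0.145 0.036]
green_hole 0.96 [524. 150.] [0.561 0.226 0.019] [0.562 0.217 0.036]
pivot 0.88 [330. 101.] [0.559 0.127 0.074] [0.557 0.127 0.036]
```

View pics/w2.png

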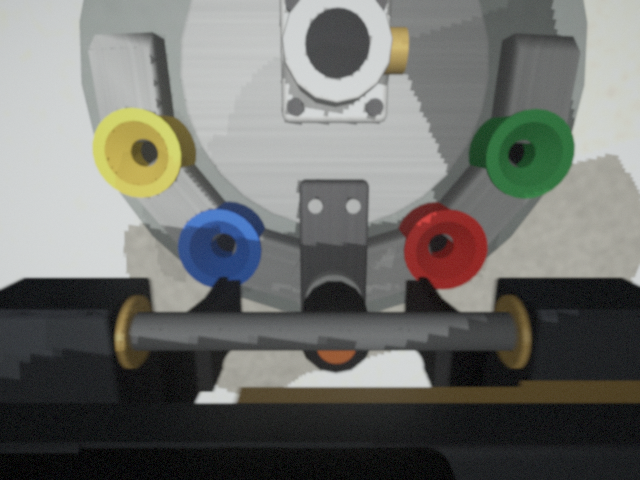

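The knob sits between the fingers, about 4 mm to +y of their centre (336 against 323 px). Centre on it and close.

Request:
{"api": "drive_tool", "payload": {"rows": [[45,1.5,4,-3,0,0,0],[40,0,0,0,0,0,0],[20,0,0,0,0,0,0],[20,0,0,0,0,0,0],[20,0,0,0,0,0,0]]}}

```text
time_s: 3.98
tcp_pos: [0.6395, 0.1436, 0.0796]
ee_rot: [[-0.985, -0.173, 0.0], [-0.173, 0.985, 0.0], [-0.0, 0.0, -1.0]]
wrist_force: [0.2, -0.4, -0.3]
gripper_width: 0.301
gripper_force: 30.0
```

Request:
{"api": "drive_tool", "payload": {"rows": [[10,0,0,0,0,0,0],[10,0,0,0,0,0,0],[10,0,0,0,0,0,0],[10,0,0,0,0,0,0],[10,0,0,0,0,0,0]]}}

```text
time_s: 4.4
tcp_pos: [0.6395, 0.1436, 0.0796]
ee_rot: [[-0.985, -0.173, 0.0], [-0.173, 0.985, 0.0], [-0.0, 0.0, -1.0]]
wrist_force: [-0.3, 0.7, 0.9]
gripper_width: 0.301
gripper_force: 30.0
```

Gripped (26 mm, side forces near 0). Pull up 22 mm.

Request:
{"api": "drive_tool", "payload": {"rows": [[10,0,0,6,0,0,0],[10,0,0,6,0,0,0],[10,0,0,5,0,0,0],[10,0,0,5,0,0,0],[10,0,0,0,0,0,0]]}}

```text
time_s: 4.82
tcp_pos: [0.6394, 0.1435, 0.1019]
ee_rot: [[-0.985, -0.173, -0.0], [-0.173, 0.985, 0.0], [0.0, 0.0, -1.0]]
wrist_force: [2.6, 1.0, -9.9]
gripper_width: 0.303
gripper_force: 30.0
```

Request:
{"api": "drive_tool", "payload": {"rows": [[10,0,0,0,0,0,0],[10,0,0,0,0,0,0]]}}

```text
time_s: 4.98
tcp_pos: [0.6394, 0.1435, 0.1012]
ee_rot: [[-0.985, -0.173, -0.0], [-0.173, 0.985, 0.0], [0.0, 0.0, -1.0]]
wrist_force: [2.9, 2.0, -9.0]
gripper_width: 0.302
gripper_force: 30.0
```

```bash
python3 - <<'E'
from h import *
P=np.array([.546,.128]);s=sense();print(s["tcp_pos"],s["wrist_force"],s["moment"])
k=s["tcp_pos"][:2]; d=k-P; print(np.hypot(*d),np.degrees(np.arctan2(d[1],d[0])))
d=d/np.hypot(*d)*.095;P=k-d
pr=k
for i in range(1,15):
    a=np.radians(5*i);q=P+[d[0]*np.cos(a)-d[1]*np.sin(a),d[0]*np.sin(a)+d[1]*np.cos(a)];print(5*i,np.round((q-pr)*1e3,1),np.round(q,4));pr=q
E
```

```text
[0.6394157  0.1435362  0.10118781] [ 2.86704098  1.977467   -8.96182356] [ 0.5508523  -0.96809539 -0.01540438]
0.09469881977665434 9.442581078304212
5 [-1.7  8.1] [0.6377 0.1516]
10 [-2.4  7.9] [0.6353 0.1596]
15 [-3.1  7.7] [0.6322 0.1673]
20 [-3.8  7.4] [0.6284 0.1746]
25 [-4.4  7. ] [0.624  0.1817]
30 [-5.   6.6] [0.6191 0.1883]
35 [-5.5  6.2] [0.6135 0.1945]
40 [-6.1  5.7] [0.6075 0.2001]
45 [-6.5  5.1] [0.6009 0.2052]
50 [-6.9  4.5] [0.594  0.2098]
55 [-7.3  3.9] [0.5867 0.2137]
60 [-7.6  3.2] [0.5791 0.2169]
65 [-7.9  2.6] [0.5712 0.2195]
70 [-8.1  1.9] [0.5631 0.2213]
```

The pin is about 21.6 mm up and the spring force is 9 N, as expected. Swing in 5° rows.

Request:
{"api": "drive_tool", "payload": {"rows": [[10,-1.7,8.1,0,0,0,0.0873],[10,-2.4,7.9,0,0,0,0.0873],[10,-3.1,7.7,0,0,0,0.0873],[10,-3.8,7.4,0,0,0,0.0873],[10,0,0,0,0,0,0]]}}

```text
time_s: 5.4
tcp_pos: [0.6278, 0.1753, 0.101]
ee_rot: [[-0.865, -0.502, -0.001], [-0.502, 0.865, -0.001], [0.001, 0.0, -1.0]]
wrist_force: [2.8, 1.1, -9.1]
gripper_width: 0.301
gripper_force: 30.0
```

Tracking well with low forces. Continue.

Request:
{"api": "drive_tool", "payload": {"rows": [[10,-4.4,7.0,0,0,0,0.0873],[10,-5.0,6.6,0,0,0,0.0873],[10,-5.5,6.2,0,0,0,0.0873],[10,-6.1,5.7,0,0,0,0.0873],[10,-6.5,5.1,0,0,0,0.0873]]}}

```text
time_s: 5.82
tcp_pos: [0.6007, 0.2047, 0.1012]
ee_rot: [[-0.573, -0.82, -0.001], [-0.82, 0.573, -0.001], [0.001, 0.0, -1.0]]
wrist_force: [2.4, 0.5, -8.6]
gripper_width: 0.301
gripper_force: 30.0
```

Request:
{"api": "drive_tool", "payload": {"rows": [[10,-6.9,4.5,0,0,0,0.0873],[10,-7.3,3.9,0,0,0,0.0873],[10,-7.6,3.2,0,0,0,0.0873],[10,0,0,0,0,0,0],[10,0,0,0,0,0,0]]}}

```text
time_s: 6.23
tcp_pos: [0.5787, 0.2161, 0.1014]
ee_rot: [[-0.345, -0.939, -0.001], [-0.939, 0.345, -0.001], [0.002, 0.001, -1.0]]
wrist_force: [0.5, 0.5, -9.1]
gripper_width: 0.302
gripper_force: 30.0
```

Request:
{"api": "drive_tool", "payload": {"rows": [[10,-7.7,2.6,0,0,0,0.0873],[10,-8.0,1.9,0,0,0,0.0873],[10,0,0,0,0,0,0],[10,0,0,0,0,0,0]]}}

```text
time_s: 6.57
tcp_pos: [0.5631, 0.2203, 0.1013]
ee_rot: [[-0.178, -0.984, -0.002], [-0.984, 0.178, -0.002], [0.002, 0.002, -1.0]]
wrist_force: [0.9, -0.3, -9.2]
gripper_width: 0.298
gripper_force: 30.0
```

```bash
python3 w.py w3 | grep -v pivot; python3 -c "
from m import *
p=meas('scene',(310,255,450,375)); save('s3',p['frame'][240:390,300:480],4)"
```

```text
[0.56314099 0.2203096  0.1012953 ] [ 36.7  27.6 -12.6   0.  -49.9 -47. ]
green [289 276   3   2   4] [0.5815 0.2216 0.036 ]
green [290 257   1   1   1] [0.5793 0.2109 0.036 ]
red [251 210   4   5   7] [0.5935 0.1836 0.036 ]
red [247 212   4   2   4] [0.5956 0.1835 0.036 ]
blue [  80    0  101   68 5272] [0.631  0.0911 0.036 ]
orange [304 351  39  14 418] [0.5665 0.238  0.096 ]
knob 0.83 [322. 306.] [0.561 0.207 0.116] [0.567 0.242 0.036]
green_hole 0.89 [293. 266.] [0.576 0.211 0.052] [0.578 0.216 0.036]
green none
scene red 392 [409.5 347.5] [0.6181 0.1955 0.036 ]
scene blue 335 [348. 340.] [0.6318 0.0871 0.036 ]
scene yellow 333 [330.5 318.5] [0.5979 0.0467 0.036 ]
knob none
pivot [0.5493 0.1291] th0 9.19110882292547 res [-0.7 -0.2  2.9  0.7 -2.3 -0.5]
0 [0.643  0.1443]
70 [0.5671 0.2225]
```

View pics/w3.png

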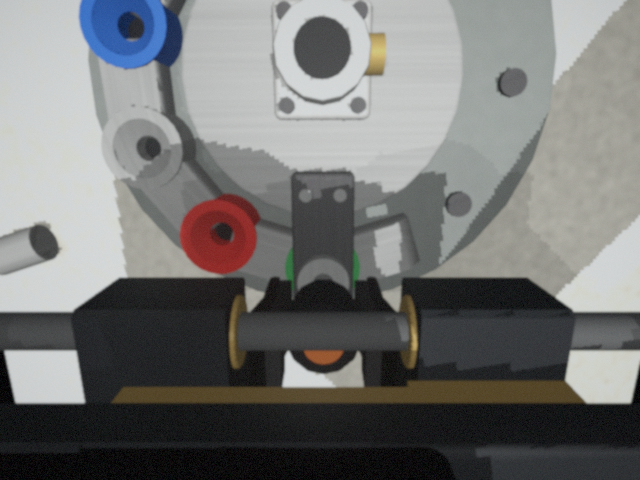

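View pics/s3.png

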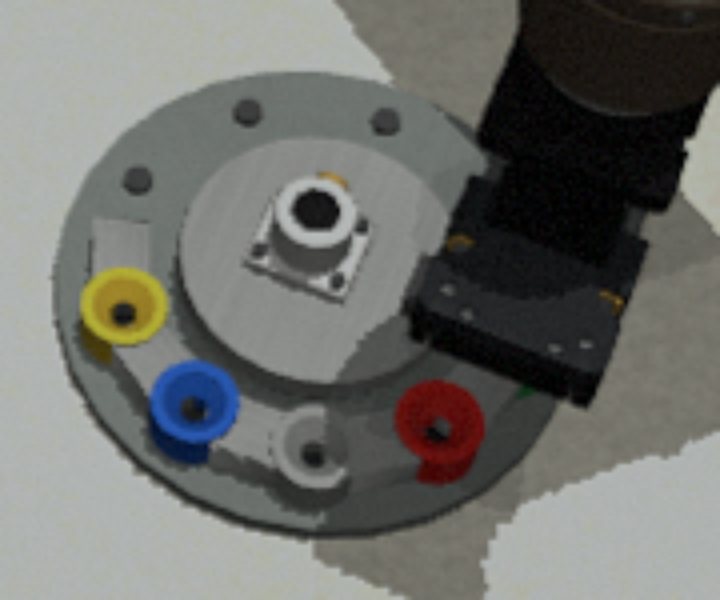

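Green peeks out evenly on both sides of the arm in the wrist view (288 and 358 px, with the arm's centre at 322). The pin is over the green hole and the steel hole is now empty. Let go.

Request:
{"api": "drive_tool", "payload": {"rows": [[80,0,0,0,0,0,0],[80,0,0,0,0,0,0],[80,0,0,0,0,0,0],[80,0,0,0,0,0,0],[80,0,0,0,0,0,0]]}}

```text
time_s: 7.23
tcp_pos: [0.5643, 0.2219, 0.1028]
ee_rot: [[-0.174, -0.985, 0.002], [-0.985, 0.174, 0.001], [-0.002, -0.002, -1.0]]
wrist_force: [-0.5, -0.8, -0.1]
gripper_width: 0.592
gripper_force: 0.0
```

Request:
{"api": "drive_tool", "payload": {"rows": [[80,0,0,20,0,0,0],[80,0,0,30,0,0,0],[80,0,0,35,0,0,0],[80,0,0,35,0,0,0],[80,0,0,20,0,0,0]]}}

```text
time_s: 7.65
tcp_pos: [0.5651, 0.222, 0.2469]
ee_rot: [[-0.173, -0.985, 0.007], [-0.985, 0.173, 0.003], [-0.004, -0.006, -1.0]]
wrist_force: [0.8, 0.4, -0.2]
gripper_width: 0.794
gripper_force: 0.0
```

Request:
{"api": "drive_tool", "payload": {"rows": [[80,0,0,0,0,0,0],[80,0,0,0,0,0,0]]}}

```text
time_s: 7.82
tcp_pos: [0.564, 0.2218, 0.2436]
ee_rot: [[-0.174, -0.985, 0.004], [-0.985, 0.174, 0.003], [-0.003, -0.003, -1.0]]
wrist_force: [-0.6, 0.3, -0.7]
gripper_width: 0.798
gripper_force: 0.0
```

```bash
python3 w.py w4; python3 - <<'E'
from w import *
s,p=wcap()
for d in masks_of("knob",p)[:2]:
    m=d["region"]; v,u=np.nonzero(m&(p["z_map"]>0)); 
    X=np.array([world(p,(a,b),r=0) for a,b in zip(u,v)]); print(d["p"],d["xy"],np.percentile(X,[5,50,90,97],axis=0).round(4))
h=cv2.cvtColor(p["frame"],cv2.COLOR_RGB2HSV);v,u=np.nonzero(cv2.inRange(h,(7,140,50),(17,255,255)))
X=np.array([world(p,(a,b),r=0) for a,b in zip(u,v) if p["z_map"][b,a]>0]);X=X[np.hypot(X[:,0]-.564,X[:,1]-.221)<.02];print("dot",np.median(X,axis=0))
E
```

```text
[0.56398405 0.22175089 0.24359766] [ 36.7  20.   -2.3  -0.  -67.4 -46.8]
red [266 170   1   1   1] [0.6054 0.1747 0.036 ]
red [254 179   1   1   1] [0.617  0.1804 0.036 ]
blue [ 187   39   50   51 1716] [0.6305 0.0857 0.036 ]
orange [315 220  20  19 296] [0.5631 0.2199 0.096 ]
orange [278 363   1   1   1] [0.6186 0.3214 0.096 ]
knob 0.9 [324. 226.] [0.563 0.217 0.098] [0.566 0.231 0.036]
green_hole 0.7 [341. 210.] [0.549 0.217 0.052] [0.548 0.22  0.036]
pivot 0.78 [609. 193.] [0.306 0.25  0.015] [0.32  0.245 0.036]
0.83 [318.1, 228.8] [[0.553  0.2071 0.0781]
 [0.5635 0.2168 0.0969]
 [0.5728 0.2269 0.0982]
 [0.5753 0.2295 0.0987]]
dot [0.56362605 0.21975426 0.09773439]
```

View pics/w4.png

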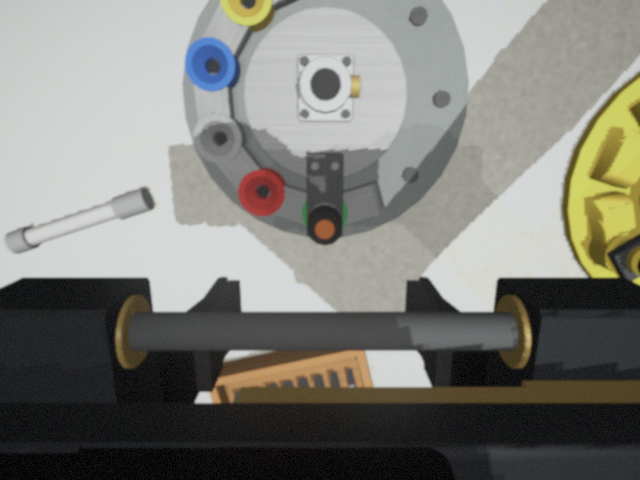

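The knob's top is at 0.098 m, the same reading as when it was home at the start, and it is over the green bushing at (324,226). The gripper is clear, so I hand the job in.

```bash
python3 -c "
from station import *
print(finish_job())"
```

```text
the job is handed in; nothing more can be done
None
```

The index pin is home in the green hole with the gripper clear, the knob's top reads the same height as when it was home at the start, and the job was handed in at about 8 s.

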